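# Sort the turned parts from the bench mat

### The arm

A 6-joint arm with a two-finger parallel gripper is mounted at the origin on the work surface. World frame = base frame: x ahead of the robot, y to its left, z up, the work surface at z = 0. Lengths are in m, angles in rad, forces in N, time in s.
With the tool pointing down it reaches from about 0.25 to 0.725 m from the base axis. Payload 9.7 kg.
Tool frame: the origin (TCP) lies on the mounting face of the last link; the fingertips stand 173 mm ahead of it and the grasp point (between the pads) lies 155 mm ahead of it (robot.grip_depth is the z of the grasp point in the tool frame, in m); z points along the fingers, y is the line along which they close (so a half turn about z gives the same grasp; the last joint's range is limited). The gripper opens to 85 mm and grips with 20 to 120 N. Pads are 22 mm wide; open, the fingers measure 114 mm over their backs; the gripper's body (76 mm by 85 mm) begins 54 mm behind the grasp point. The pads swing forward as they close: fully open they stand 13 mm farther back than shut.
Start: joints at [1.347, 0.087, 0.176, 1.66, 0, 1.571], TCP at [0.122, 0.536, 0.405] pointing down, gripper open.
Joint ranges: [-3.13, 3.13], [-0.85, 1.81], [-1.15, 1.24], [-2.2, 2.28], [-1.44, 1.52], [-3.14, 3.14]. Speed limits (rad/s): [2.22, 2.22, 2.57, 3.14, 3.14, 3.14].

### API

Orientations are given as a rotation vector (axis times angle).
In Python, from cell import readout, imaging, sign_off, robot gives the robot as it stands.
- The arm moves only by the tool play_rows, never from a script. Its argument "steps" is a list that holds one entry, the list of rows, each a list of 4 numbers: the shift along the tool's x, y, z in m, then the turn about the tool's z in degrees. A call has 1 to 5 rows; each row is the pose to reach, as a shift and turn from the pose commanded when the call began, along the tool's axes at that moment; what a row does not reach only later rows make up. A row lasts 1/12 s, in which the tool goes at most 41.7 mm and 7.16 degrees, less where a joint would pass 70% of its speed; a pose out of reach is approached as far as the arm can. A call with a gripper value outside its range is refused whole. "claw" is the opening, from -1 (shut) to 1 (fully open), set as the call begins (left out, the last holds). The fingers move at their own pace and stop on an object; "grip_force" is the grip in N (left out, the last holds). Time passes only in rows, so rows that repeat a pose let the fingers close. It gives the time, the measured TCP pose, the force, the opening and the grip force at its end, in the units of the state.
- readout.observe(): the state, without advancing time (a new reading comes with each control period).
- imaging.read_camera(name): name is "side" or "top" or "wrist"; returns (picture, depth): 384x512x3 uint8, red, green, blue; 384x512 float32, m along the optical axis (not along the pixel's ray), 0 where there is no reading.
- imaging.camera_info(name): a dict with "fx", "fy", "cx", "cy" (pixels), "rvec" (rotation vector, rad) and "tvec" (3), from world to camera coordinates, as OpenCV has them; the wrist camera has in their place "T_tool_cam" (4x4, takes a point from camera to tool coordinates, whose origin is the TCP and whose axes are the flange's). Camera axes: x right, y down, z forward; pixel columns grow to the right and rows downward; lengths in m; the calibration is good to about 2 mm. A picture is of the moment at which its call begins: read the wrist's pose just before it. camera_info takes no time and is no camera call.
- sign_off(): hands the job in; it is judged then, once.
Trained networks look in the newest picture that a camera, given by its name, has taken for a name from the list of things; names that differ only in an ending like _2 or _b are one class to them, and where a whole thing is asked for, a point or a joint stands for the part that bears it (a point fixed in the world has none). Each returns a list of dicts, best first, with "confidence" (0 to 1); they miss things now and then, are a little off and sometimes report something else, mostly with a low value. They report only what shows in the picture. A call takes as long as a camera call. They do not tell look-alikes from the thing itself.
- imaging.trace(camera, target): "region" (384x512 bool, what is visible of it) and "uv" ([column, row] in pixels, amid what is visible of it).
- imaging.place_of(camera, target): "uv" ([column, row] in pixels: a listed point, or the origin of a listed thing).
The state is a dict: "time": time; "q": joint angles; "qd": joint speeds; "joint_efforts": joint torques, N m; "tcp_pos": TCP position; "eef_rot": TCP orientation; "force": force on the tool from outside, world axes, zero at the start; "torque": the same for the moment, N m; "opening": finger opening in m; "grasp_force": force on a finger pad.
Only numpy, scipy, OpenCV 4.12 (cv2) and the standard library are available. Lean on these libraries where they do the work, as an engineer would, in place of code of your own. Each camera call takes 0.05 s, during which the arm holds its last target. There are 200 camera calls.

### The job

Sort the five loose workpieces from the blue mat: the drilled brass bush and the brass hexagon coupling go into the wooden tray, one in each of its two bays; the brass bush without a bore goes into the red box for rework, the steel nut into the blue box and the black knob into the yellow box. Set each piece down gently on the floor of its place, standing the same way up as it stands now; do not drop it. Leave the dial gauge on the mat where it is.

Things in the scene. Friction and masses are not known exactly. Their poses are not given: they have to be found in the camera images.
- bush: drilled bush: brass, round, with a dark 18 mm bore seen from above. Flange 44 mm across, 8 mm high at the bottom; above it a shank 28 mm across up to a height of 34 mm. 0.18 kg; origin at the centre of its underside, z up; stands on the 2 mm thick blue mat (origin 2 mm above the bench)
- blank: bush without a bore: the same outside as the drilled bush (flange 44 mm across and 8 high below, shank 28 mm across, 34 high) but its brass top face is solid. 0.22 kg; origin at the centre of its underside, z up; stands on the 2 mm thick blue mat (origin 2 mm above the bench)
- coupling: hexagon coupling: brass hexagonal prism 30 mm across flats, 34.6 mm across corners, 36 mm high, with a 16 mm bore; one pair of flats faces its own +y and -y, the others at 60 degree steps. 0.19 kg; origin at the centre of its underside, z up; stands on the 2 mm thick blue mat (origin 2 mm above the bench)
- nut: large steel hexagon nut, 36 mm across flats, 41.6 mm across corners, 20 mm high, bore 23 mm; one pair of flats faces its own +y and -y, the others at 60 degree steps. 0.11 kg; origin at the centre of its underside, z up; stands on the 2 mm thick blue mat (origin 2 mm above the bench)
- knob: black plastic star knob lying head down: lobed head 42 mm across and 16 mm high below, above it a round boss 22 mm across up to 32.5 mm high with a brass thread insert on top. 0.04 kg; origin at the centre of its underside, z up; stands on the 2 mm thick blue mat (origin 2 mm above the bench)
- wood_tray: wooden parts tray, fixed, outside 124 mm (x) x 176 mm (y) x 34 mm high, walls and floor 7 mm thick, lined pale blue; a 6 mm thick divider along its x, 29 mm high, splits it into two empty bays (inside 110 mm along x, 78 mm along y), centred at y = +42 and y = -42 mm. Origin at the centre of its underside; its y points roughly to world +y
- red_box: red plastic small-parts box, fixed, open at the top, outside 124 mm (x) x 176 mm (y) x 45 high, walls and floor 3 thick; origin at the centre of its underside, its long side along its y, which points roughly to world +y. One undrilled bush fixed in it (34 mm high) stands at its +y end, beyond y = +30 mm; the rest is free
- blue_box: blue plastic small-parts box, fixed, open at the top, outside 124 mm (x) x 176 mm (y) x 45 high, walls and floor 3 thick; origin at the centre of its underside, its long side along its y, which points roughly to world +y. Two steel nuts fixed in it (20 mm high) lie at its +y end, beyond y = +30 mm; the rest is free
- yellow_box: yellow plastic small-parts box, fixed, open at the top, outside 124 mm (x) x 176 mm (y) x 45 high, walls and floor 3 thick; origin at the centre of its underside, its long side along its y, which points roughly to world +y. Two black knobs fixed in it (33 mm high) stand at its +y end, beyond y = +30 mm; the rest is free
- gauge: dial gauge lying face up on the mat: round white dial, 43 mm across, 20 mm high, its stem and plunger reaching 60 mm from the centre along its own -x, at about 9 mm height. Origin at the centre of the dial's underside. Not to be moved
Mind the look-alikes: they are no part of the job. Leave any pink or turquoise look-alike of the blank alone.

How it is judged:
By the outcome, as a careful person would: the job done as asked, in the order asked, and still so for the second after the job is handed in, with the robot touching nothing.
It also fails if it takes over 115 s, if anything falls off the work surface, if the arm or the gripper's body presses on something with over 40 N, if the wrist force passes 120 N, or if a joint passes its speed limit or range.

## Working session

There is one attempt and no reset: what is moved stays moved. The work goes in short steps, Python scripts to look and compute and a tool call to move; the robot and the scene stay as the last step left them, time stands still between calls to the robot, and variables do not carry over. Pictures are saved under pics/ and viewed, at most 14 in all, crops included, and the job is handed in when it is done.

Besides the shell and the picture viewer there is one more tool, called after "Request:" as name([rows], argument=value, ...), one row to a line, values as JSON. play_rows: Moves the arm, as the interface text tells. Its arguments: {"type":"object","properties":{"steps":{"type":"array","items":{"type":"array","items":{"type":"array","items":{"type":"number"}}}},"claw":{"type":"number"},"grip_force":{"type":"number"}},"required":["steps"]}

```bash
ls; mkdir -p pics
cat > h.py <<'E'
import numpy as np,cv2
from cell import readout,imaging,sign_off,robot
def cam(n):
    i=imaging.camera_info(n)
    if 'rvec' in i:
        R=cv2.Rodrigues(np.array(i['rvec'],float))[0];t=np.array(i['tvec'],float).reshape(3)
        return i,R.T,-R.T@t
    s=readout.observe();Rt=cv2.Rodrigues(np.array(s['eef_rot'],float))[0];T=np.array(i['T_tool_cam'])
    return i,Rt@T[:3,:3],Rt@T[:3,3]+np.array(s['tcp_pos'])
def ray(c,uv,z):
    i,R,o=c
    d=R@np.array([(uv[0]-i['cx'])/i['fx'],(uv[1]-i['cy'])/i['fy'],1])
    return o+d*(z-o[2])/d[2]
def cloud(c,dep):
    i,R,o=c
    v,u=np.indices(dep.shape)
    P=np.stack([(u-i['cx'])/i['fx']*dep,(v-i['cy'])/i['fy']*dep,dep],-1)
    return P@R.T+o
E
python3 - <<'E'
from h import *
s=readout.observe();print({k:np.round(v,3) for k,v in s.items()})
c=cam('top');p,d=imaging.read_camera('top');np.savez('top.npz',p=p,d=d)
P=cloud(c,d);print(c[2],c[0])
cv2.imwrite('pics/top.png',cv2.resize(p[:,:,::-1],(768,576),interpolation=cv2.INTER_CUBIC))
for n in 'bush blank coupling nut knob wood_tray red_box blue_box yellow_box gauge'.split():
    for r in imaging.trace('top',n)[:4]:
        m=r['region']&(d>0)
        print(n,round(r['confidence'],2),np.round(r['uv']),m.sum(),np.round(np.median(P[m],0),3),np.round(np.percentile(P[m][:,2],[5,95]),3), np.round(P[m][:,:2].min(0),3),np.round(P[m][:,:2].max(0),3))
p,d=imaging.read_camera('side')
cv2.imwrite('pics/side.png',p[:,:,::-1])
E
```

```text
pics
{'time': np.float64(0.0), 'q': array([ 1.347,  0.087,  0.175,  1.66 , -0.   ,  1.571]), 'qd': array([-0.   , -0.001, -0.001,  0.001,  0.   ,  0.001]), 'joint_efforts': array([ 1.0000e-03, -5.2040e+01,  4.6479e+01,  1.7000e-02,  0.0000e+00,
       -0.0000e+00]), 'tcp_pos': array([0.122, 0.536, 0.404]), 'eef_rot': array([-3.510e-01, -3.122e+00,  2.000e-03]), 'force': array([0.966, 0.338, 0.291]), 'torque': array([-0.014,  0.015, -0.017]), 'grasp_force': np.float64(0.0), 'opening': np.float64(0.085)}
[ 0.36492898 -0.00210745  0.94132447] {'fx': 364.98022595567545, 'fy': 364.98022595567545, 'cx': 258.0447419164704, 'cy': 193.96883786224706, 'rvec': array([ 2.2087895 , -2.18754401,  0.0574451 ]), 'tvec': array([-0.00888639,  0.41054694,  0.92230234])}
bush 0.8 [276. 175.] 231 [ 0.455 -0.054  0.012] [0.007 0.037] [ 0.437 -0.077] [ 0.479 -0.035]
blank 0.78 [363. 269.] 245 [ 0.222 -0.271  0.016] [0.004 0.035] [ 0.197 -0.296] [ 0.24  -0.255]
blank 0.55 [393. 258.] 260 [ 0.252 -0.343  0.013] [0.004 0.035] [ 0.228 -0.368] [ 0.271 -0.327]
coupling 0.46 [195. 119.] 159 [0.596 0.158 0.037] [0.015 0.04 ] [0.584 0.143] [0.614 0.175]
nut 0.75 [323. 124.] 192 [ 0.585 -0.171  0.021] [0.01  0.025] [ 0.567 -0.193] [ 0.607 -0.152]
knob 0.77 [194. 182.] 180 [0.445 0.158 0.019] [0.014 0.036] [0.429 0.14 ] [0.465 0.179]
wood_tray 0.87 [116. 186.] 3708 [0.427 0.353 0.009] [0.005 0.035] [0.362 0.264] [0.495 0.445]
red_box 0.58 [396. 124.] 4079 [ 0.592 -0.362  0.004] [0.    0.045] [ 0.517 -0.467] [ 0.67  -0.259]
blue_box 0.79 [123. 122.] 4065 [0.594 0.35  0.005] [0.    0.045] [0.517 0.246] [0.674 0.455]
gauge 0.86 [239. 118.] 279 [0.595 0.053 0.021] [0.006 0.023] [0.543 0.033] [0.626 0.074]
```

View pics/top.png

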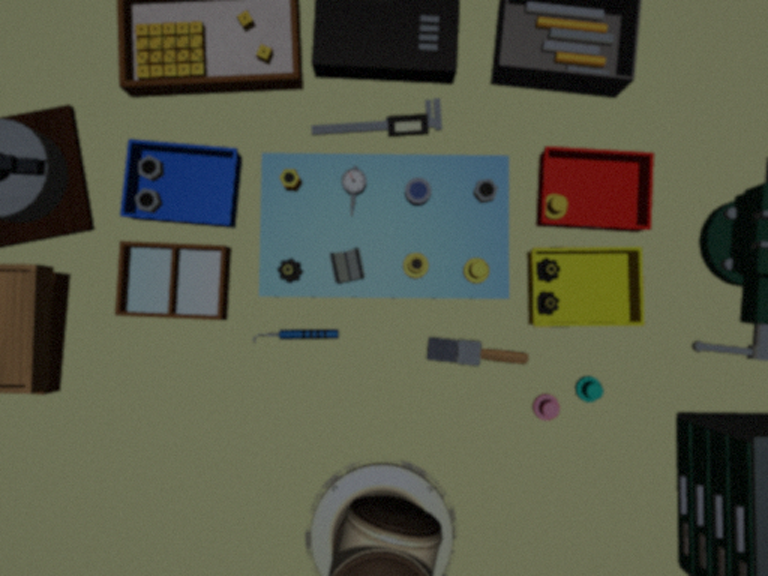

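View pics/side.png

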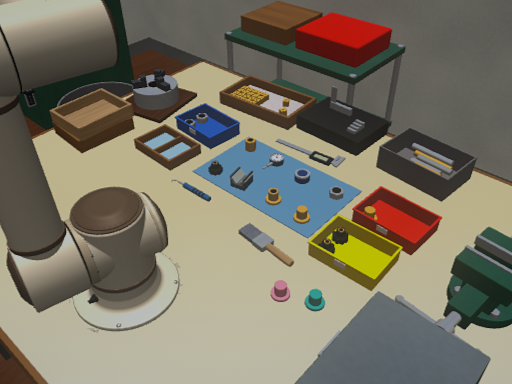

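The top view (768-px picture) shows the mat with:
- coupling (291,179)
- gauge (353,180)
- a bearing ring (417,190)
- nut (486,189)
- knob (290,270)
- V-block (347,266)
- bush with a dark bore (416,265)
- blank with a solid top (477,270)

The blue box and tray are on the left, the red and yellow boxes on the right, and the pink and turquoise look-alikes lie off the mat.

Run:
```python
from h import *
print(np.round(cam('wrist')[0]['T_tool_cam'],3), [x for x in dir(robot) if x[0]!='_'])
f=np.load('top.npz');d=f['d'];p=f['p'];c=cam('top');P=cloud(c,d)
# pieces: points above the mat near given centres
for n,xy,h in [('bush',(.455,-.054),.036),('blank',None,.036),('coupling',(.596,.158),.038),('nut',(.585,-.171),.022),('knob',(.445,.158),.0345)]:
    if xy is None: xy=ray(c,(318,180),.036)[:2]
    m=(d>0)&(np.hypot(P[...,0]-xy[0],P[...,1]-xy[1])<.035)&(P[...,2]>h-.006)
    uv=np.argwhere(m)[:,::-1].mean(0)
    print(n,m.sum(),'uv',uv.round(1),'ray',ray(c,uv,h).round(4),'pts',P[m].mean(0).round(4))
for n,xy,h in [('tray',(.427,.353),.034),('red',(.592,-.362),.045),('blue',(.594,.35),.045),('yellow',ray(c,(390,191),.02)[:2],.045)]:
    m=(d>0)&(abs(P[...,0]-xy[0])<.085)&(abs(P[...,1]-xy[1])<.115)&(abs(P[...,2]-h)<.006)
    r=cv2.minAreaRect((P[m][:,:2]*1000).astype(np.float32)); print(n,m.sum(),r)
for n in ['bush','blank','coupling','nut','knob']:
    for r in imaging.place_of('top',n)[:2]: print(n,round(r['confidence'],2),np.round(r['uv'],1),ray(c,r['uv'],.002).round(4))
```

```text
[[ 0.001 -0.949 -0.315  0.08 ]
 [ 1.     0.001  0.001  0.001]
 [-0.    -0.315  0.949  0.03 ]
 [ 0.     0.     0.     1.   ]] ['PlanningError', 'grip_depth']
bush 88 uv [277.8 175.1] ray [ 0.4568 -0.0535  0.036 ] pts [ 0.457  -0.0536  0.0341]
blank 99 uv [319.2 178.5] ray [ 0.4493 -0.1566  0.036 ] pts [ 0.4493 -0.1566  0.036 ]
coupling 131 uv [193.  117.8] ray [0.5984 0.1596 0.038 ] pts [0.5985 0.1597 0.0377]
nut 174 uv [324.  125.8] ray [ 0.5855 -0.1712  0.022 ] pts [ 0.5856 -0.1713  0.0217]
knob 62 uv [192.2 178.8] ray [0.4456 0.1596 0.0345] pts [0.4457 0.1598 0.0338]
tray 834 ((425.8443908691406, 354.6103515625), (177.64820861816406, 124.09477996826172), 88.13602447509766)
red 694 ((586.3687744140625, -352.67138671875), (183.18653869628906, 131.52305603027344), 86.95477294921875)
blue 685 ((588.3045043945312, 341.2742004394531), (182.76107788085938, 131.1061553955078), 85.67063903808594)
yellow 671 ((422.43463134765625, -335.1562805175781), (129.00448608398438, 183.2809600830078), 0.5458797812461853)
bush 0.75 [275.2 178.2] [ 0.4522 -0.0489  0.002 ]
blank 0.79 [361.9 270.8] [ 0.2172 -0.2719  0.002 ]
blank 0.69 [388.6 257.4] [ 0.2518 -0.3405  0.002 ]
coupling 0.74 [193.7 121. ] [0.5994 0.1642 0.002 ]
coupling 0.63 [385.7 191.3] [ 0.4211 -0.3343  0.002 ]
nut 0.64 [322.3 127.3] [ 0.5863 -0.1704  0.002 ]
nut 0.28 [393.  124.5] [ 0.5956 -0.3547  0.002 ]
knob 0.63 [189.9 180.6] [0.4438 0.1712 0.002 ]
```

Request:
play_rows([
  [[-0.015,-0.016,0,0],[-0.0405,-0.0435,0,0],[-0.068,-0.073,0,0],[-0.0955,-0.103,0,0],[-0.123,-0.133,0,0]],
])

```text
time: 1.27
tcp_pos: [0.2128, 0.3777, 0.4046]
eef_rot: [0.349, 3.122, 0.0]
force: [1.8, 0.3, -0.2]
opening: 0.0855
grasp_force: 0.0
```

Request:
play_rows([
  [[-0.0275,-0.03,0,0],[-0.055,-0.06,0,0],[-0.0825,-0.09,0,0],[-0.11,-0.12,0,0],[-0.1375,-0.15,0,0]],
])

```text
time: 1.68
tcp_pos: [0.3134, 0.2006, 0.405]
eef_rot: [0.35, 3.121, 0.001]
force: [1.4, 0.3, -0.2]
opening: 0.0856
grasp_force: 0.0
```

Request:
play_rows([
  [[-0.0275,-0.03,0,0],[-0.055,-0.06,0,0],[-0.0825,-0.09,0,0],[-0.11,-0.12,0,0],[-0.1375,-0.15,0,0]],
])

```text
time: 2.1
tcp_pos: [0.4144, 0.0235, 0.405]
eef_rot: [0.351, 3.121, 0.0]
force: [1.3, 0.7, 1.4]
opening: 0.0855
grasp_force: 0.0
```

Request:
play_rows([
  [[-0.0275,-0.03,0,7],[-0.05,-0.056,0,14],[-0.0595,-0.0674,0,21],[-0.0595,-0.0674,0,28],[-0.0595,-0.0674,0,35]],
])

```text
time: 2.52
tcp_pos: [0.4575, -0.0544, 0.4043]
eef_rot: [-1.285, -2.866, 0.0]
force: [-1.0, 0.1, -0.2]
opening: 0.0855
grasp_force: 0.0
```

Request:
play_rows([
  [[0,0,0,7],[0,0,0,14],[0,0,0,21],[0,0,0,28],[0,0,0,35]],
])

```text
time: 2.93
tcp_pos: [0.4571, -0.0532, 0.4047]
eef_rot: [2.085, 2.35, 0.0]
force: [0.1, -0.1, -0.1]
opening: 0.0849
grasp_force: 0.0
```

Request:
play_rows([
  [[0,0,0,7.1],[0,0,0,7.2],[0,0,0,7.2]],
])

```text
time: 3.18
tcp_pos: [0.4571, -0.0532, 0.4048]
eef_rot: [2.218, 2.225, 0.0]
force: [0.2, -0.7, 0.4]
opening: 0.0854
grasp_force: 0.0
```

```bash
cat >> h.py <<'E'
def st():
    s=readout.observe();R=cv2.Rodrigues(np.array(s['eef_rot'],float))[0]
    print('t',round(float(s['time']),2),'tcp',np.round(s['tcp_pos'],4),'yaw_y',round(np.degrees(np.arctan2(R[1,1],R[0,1])),2),'F',np.round(s['force'],1),'open',round(float(s['opening']),4),'g',round(float(s['grasp_force']),1),'q',np.round(s['q'],2))
    return s,R
E
python3 - <<'E'
from h import *
st();c=cam('wrist');p,d=imaging.read_camera('wrist');P=cloud(c,d);np.savez('w1.npz',p=p,d=d,P=P)
print(c[0]['fx'])
for n,xy,h in [('bush',(.457,-.0535),.036),('blank',(.449,-.1566),.036),('coupling',(.598,.16),.038),('nut',(.5855,-.171),.022),('knob',(.4456,.16),.0345)]:
    m=(d>0)&(np.hypot(P[...,0]-xy[0],P[...,1]-xy[1])<.035)&(P[...,2]>h-.006)
    if m.sum()<5: print(n,'none');continue
    Q=P[m][:,:2]*1000
    print(n,m.sum(),P[m].mean(0).round(4),cv2.minEnclosingCircle(Q.astype(np.float32)))
cv2.imwrite('pics/w1.png',cv2.resize(p[:,:,::-1],(800,600),interpolation=cv2.INTER_CUBIC))
E
```

```text
t 3.18 tcp [ 0.4571 -0.0532  0.4048] yaw_y 0.19 F [ 0.2 -0.7  0.4] open 0.0854 g 0.0 q [-0.12 -0.13 -0.03  1.66 -0.    1.45]
290.54054321412536
bush 10702 [ 0.4564 -0.0394  0.3042] ((456.0130615234375, -38.39832305908203), 31.480070114135742)
blank 361 [ 0.4493 -0.1557  0.0362] ((449.1625061035156, -157.36611938476562), 14.488886833190918)
coupling none
nut 344 [ 0.583  -0.164   0.0218] ((585.660888671875, -171.19656372070312), 20.66176986694336)
knob none
```

View pics/w1.png

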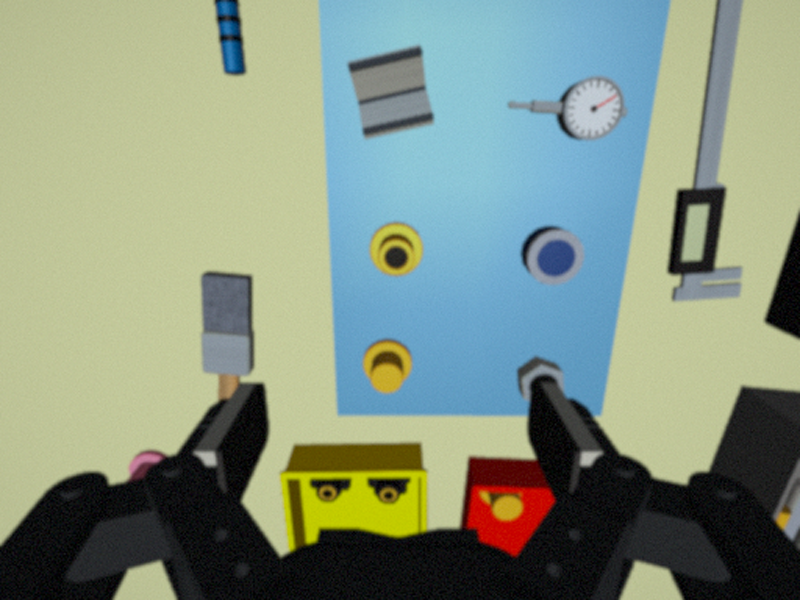

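Picture: the bored bush is at (396,250), and the solid blank at (388,370) has an unbroken top. The bush position agrees with the top view, so I grasp it now.

Request:
play_rows([
  [[0,0,0.02,0],[0,0,0.06,0],[0,0,0.1,0],[0,0,0.14,0],[0,0,0.175,0]],
])

```text
time: 3.65
tcp_pos: [0.4565, -0.0531, 0.2273]
eef_rot: [-2.217, -2.225, 0.0]
force: [-0.2, 0.0, -0.9]
opening: 0.0856
grasp_force: 0.0
```

Request:
play_rows([
  [[0,0,0.02,0],[0,0,0.035,0],[0,0,0.043,0],[0,0,0.043,0]],
])

```text
time: 3.98
tcp_pos: [0.4565, -0.0531, 0.1852]
eef_rot: [-2.218, -2.222, 0.003]
force: [-0.1, -0.2, 0.7]
opening: 0.0857
grasp_force: 0.0
```

Request:
play_rows([
  [[0,0,0,0],[0,0,0,0],[0,0,0,0],[0,0,0,0],[0,0,0,0]],
], claw=-1, grip_force=40)

```text
time: 4.4
tcp_pos: [0.4573, -0.0532, 0.1876]
eef_rot: [2.221, 2.221, 0.001]
force: [-4.3, 0.5, 9.0]
opening: 0.0263
grasp_force: 38.7
```

Request:
play_rows([
  [[0,0,0,0],[0,0,0,0],[0,0,0,0],[0,0,0,0],[0,0,0,0]],
])

```text
time: 4.82
tcp_pos: [0.4573, -0.0532, 0.1876]
eef_rot: [2.221, 2.221, 0.001]
force: [-2.7, 0.4, 5.3]
opening: 0.0269
grasp_force: 39.1
```

Request:
play_rows([
  [[0,0,-0.01,0],[0,0,-0.03,0],[0.005,0,-0.06,0],[0.02,-0.002,-0.085,0],[0.045,-0.004,-0.1,0]],
])

```text
time: 5.23
tcp_pos: [0.4533, -0.0088, 0.2901]
eef_rot: [2.223, 2.217, 0.003]
force: [1.4, -0.1, -2.3]
opening: 0.0265
grasp_force: 39.7
```

Request:
play_rows([
  [[0.033,-0.003,0,0],[0.067,-0.006,0,0],[0.1,-0.009,0,0],[0.133,-0.012,0,0],[0.166,-0.015,0,0]],
])

```text
time: 5.65
tcp_pos: [0.4376, 0.1594, 0.2875]
eef_rot: [2.222, 2.221, 0.001]
force: [1.4, 1.0, -2.6]
opening: 0.0266
grasp_force: 39.8
```

Request:
play_rows([
  [[0.033,-0.003,0,0],[0.067,-0.006,0,0],[0.1,-0.009,0,0],[0.13,-0.012,0,0],[0.15,-0.0135,0,0]],
])

```text
time: 6.07
tcp_pos: [0.424, 0.3103, 0.2872]
eef_rot: [-2.22, -2.223, -0.001]
force: [0.1, -0.8, -1.8]
opening: 0.0266
grasp_force: 39.8
```

Request:
play_rows([
  [[0.0045,0,0.01,0],[0.0045,0,0.03,0],[0.0045,0,0.055,0],[0.0045,0,0.07,0],[0.0045,0,0.075,0]],
])

```text
time: 6.48
tcp_pos: [0.424, 0.3114, 0.2089]
eef_rot: [-2.222, -2.221, 0.007]
force: [-0.2, -0.4, -3.1]
opening: 0.0266
grasp_force: 39.8
```

Run:
```python
from h import *
st();p,d=imaging.read_camera('wrist')
cv2.imwrite('pics/w2.png',p[:,:,::-1])
```

```text
t 6.48 tcp [0.424  0.3114 0.2089] yaw_y -0.03 F [-0.2 -0.4 -3.1] open 0.0266 g 39.8 q [ 0.63  0.05 -0.24  1.28 -0.    2.2 ]
```

View pics/w2.png

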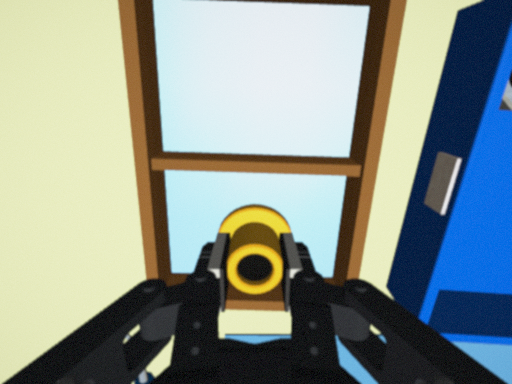

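The bush is held upright at (255,250) over the lower bay (rows 170–275), clear of the walls. I lower it slowly.

Request:
play_rows([
  [[0,0,0.006,0],[0,0,0.011,0],[0,0,0.014,0],[0,0,0.016,0],[0,0,0.017,0]],
])

```text
time: 6.95
tcp_pos: [0.4248, 0.3123, 0.1948]
eef_rot: [2.222, 2.221, 0.001]
force: [-0.4, -0.5, -1.9]
opening: 0.0267
grasp_force: 39.8
```

Request:
play_rows([
  [[0,0,0.001,0],[0,0,0.0015,0],[0,0,0.002,0],[0,0,0.002,0]],
])

```text
time: 7.28
tcp_pos: [0.4248, 0.3124, 0.1928]
eef_rot: [2.222, 2.221, 0.0]
force: [0.4, 0.6, -2.5]
opening: 0.0263
grasp_force: 39.8
```

Request:
play_rows([
  [[0,0,0.0005,0],[0,0,0.001,0],[0,0,0.001,0]],
])

```text
time: 7.53
tcp_pos: [0.4247, 0.3124, 0.1927]
eef_rot: [2.222, 2.221, 0.001]
force: [-3.2, -2.8, 6.3]
opening: 0.0267
grasp_force: 40.8
```

Request:
play_rows([
  [[0,0,0.0005,0],[0,0,0.001,0],[0,0,0.001,0]],
])

```text
time: 7.78
tcp_pos: [0.4247, 0.3123, 0.1926]
eef_rot: [2.222, 2.221, 0.002]
force: [-6.1, -4.6, 14.8]
opening: 0.0265
grasp_force: 41.6
```

Request:
play_rows([
  [[0,0,-0.0015,0],[0,0,-0.0015,0],[0,0,-0.0015,0],[0,0,-0.0015,0]],
])

```text
time: 8.12
tcp_pos: [0.4249, 0.3125, 0.1927]
eef_rot: [2.222, 2.221, 0.001]
force: [-0.3, -0.4, 5.1]
opening: 0.0266
grasp_force: 40.5
```

Request:
play_rows([
  [[0,0,0,0],[0,0,0,0],[0,0,0,0],[0,0,0,0],[0,0,0,0]],
], claw=0.3)

```text
time: 8.53
tcp_pos: [0.4247, 0.3123, 0.192]
eef_rot: [-2.222, -2.221, 0.0]
force: [-0.1, -0.3, 0.0]
opening: 0.0555
grasp_force: 0.0
```

Request:
play_rows([
  [[0,0,-0.008,0],[0,0,-0.025,0],[0,0,-0.05,0],[0,0,-0.08,0],[0,0,-0.11,0]],
])

```text
time: 8.95
tcp_pos: [0.4245, 0.3121, 0.3037]
eef_rot: [-2.222, -2.221, 0.001]
force: [0.3, 1.4, -0.9]
opening: 0.0555
grasp_force: 0.0
```

Request:
play_rows([
  [[-0.015,0.017,0,0],[-0.042,0.048,0,0],[-0.07,0.08,0,0],[-0.098,0.112,0,0],[-0.124,0.142,0,0]],
], claw=1)

```text
time: 9.37
tcp_pos: [0.5678, 0.1868, 0.3031]
eef_rot: [2.221, 2.221, 0.001]
force: [-0.1, 0.6, -0.0]
opening: 0.0853
grasp_force: 0.0
```

Request:
play_rows([
  [[-0.02,0.022,0,0],[-0.0284,0.032,0,0],[-0.0284,0.032,0,0],[-0.0284,0.032,0,0]],
])

```text
time: 9.7
tcp_pos: [0.5987, 0.1597, 0.3022]
eef_rot: [-2.223, -2.219, 0.001]
force: [0.3, 1.0, 0.7]
opening: 0.0853
grasp_force: 0.0
```

```bash
cat >> h.py <<'E'
def hexa(name,xy,h,af):
    """centre and flats' yaw (deg, mod 60) of a hexagonal top face from the wrist depth"""
    from scipy.optimize import minimize
    s,_=st();c=cam('wrist');p,d=imaging.read_camera('wrist');P=cloud(c,d)
    m=(d>0)&(np.hypot(P[...,0]-xy[0],P[...,1]-xy[1])<.03)&(abs(P[...,2]-h)<.006)
    cv2.imwrite(f'pics/{name}.png',p[:,:,::-1])
    Q=P[m][:,:2];print(m.sum(),P[m].mean(0).round(4))
    H=cv2.convexHull((Q*1e3).astype(np.float32))[:,0]/1e3
    # fit: hexagon of the known size whose support widths match
    a=np.radians(np.arange(0,180,1));e=np.c_[np.cos(a),np.sin(a)]
    w=(H@e.T).max(0)-(H@e.T).min(0); mid=((H@e.T).max(0)+(H@e.T).min(0))/2
    cen=np.linalg.lstsq(e,mid,rcond=None)[0]
    w3=w.reshape(3,60).mean(0);ph=np.angle(-(w3*np.exp(1j*np.radians(6*np.arange(60)))).sum())/6
    print('centre',cen.round(4),'flat normal yaw mod 60',np.degrees(ph).round(1),'w min/max',w3.min().round(4),w3.max().round(4))
E
python3 - <<'E'
from h import *
hexa('w3',(.5985,.16),.038,.03)
E
```

```text
t 9.7 tcp [0.5987 0.1597 0.3022] yaw_y -0.09 F [0.3 1.  0.7] open 0.0853 g 0.0 q [0.26 0.24 0.15 1.48 0.   1.83]
1056 [0.5992 0.1617 0.0384]
centre [0.599  0.1606] flat normal yaw mod 60 -1.9 w min/max 0.0302 0.0341
```

View pics/w3.png

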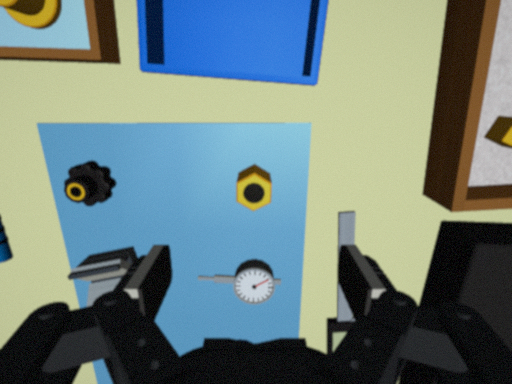

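The coupling at (255,187) has its flats facing the pads (yaw −1.9°). I correct 2° and grasp.

Request:
play_rows([
  [[0,0,0.015,2],[0.001,0,0.045,2],[0.001,0,0.075,2],[0.001,0,0.1,2],[0.001,0,0.112,2]],
])

```text
time: 10.17
tcp_pos: [0.5967, 0.1621, 0.1871]
eef_rot: [-2.257, -2.183, 0.005]
force: [0.1, 0.3, 0.0]
opening: 0.0857
grasp_force: 0.0
```

Request:
play_rows([
  [[0,0,0.004,0],[0,0,0.004,0],[0,0,0.004,0]],
])

```text
time: 10.42
tcp_pos: [0.5989, 0.1615, 0.1879]
eef_rot: [2.259, 2.182, 0.003]
force: [-0.1, 0.5, 0.3]
opening: 0.0853
grasp_force: 0.0
```

Request:
play_rows([
  [[0,0,0,0],[0,0,0,0],[0,0,0,0],[0,0,0,0],[0,0,0,0]],
], claw=-1, grip_force=40)

```text
time: 10.83
tcp_pos: [0.5988, 0.1609, 0.1868]
eef_rot: [2.26, 2.182, 0.001]
force: [0.3, 0.5, -1.5]
opening: 0.0293
grasp_force: 39.8
```

Request:
play_rows([
  [[0,0,0,0],[0,0,0,0],[0,0,0,0],[0,0,0,0]],
])

```text
time: 11.17
tcp_pos: [0.5988, 0.1609, 0.1868]
eef_rot: [2.26, 2.182, 0.001]
force: [-1.0, -0.4, 5.4]
opening: 0.029
grasp_force: 40.7
```

Request:
play_rows([
  [[0,0,-0.01,0],[0,0,-0.03,0],[0,0,-0.06,0],[0.008,-0.006,-0.085,0],[0.022,-0.017,-0.1,0]],
])

```text
time: 11.58
tcp_pos: [0.5831, 0.1827, 0.2893]
eef_rot: [2.261, 2.179, 0.003]
force: [0.4, 0.6, -1.5]
opening: 0.0294
grasp_force: 39.9
```

Request:
play_rows([
  [[0.026,-0.02,0,0],[0.053,-0.041,0,0],[0.08,-0.062,0,0],[0.107,-0.083,0,0],[0.134,-0.104,0,0]],
])

```text
time: 12.0
tcp_pos: [0.4821, 0.322, 0.2864]
eef_rot: [-2.261, -2.181, 0.001]
force: [0.7, 0.9, -1.4]
opening: 0.0295
grasp_force: 40.0
```

Request:
play_rows([
  [[0.026,-0.02,0,0],[0.05,-0.041,0,0],[0.066,-0.053,0,0],[0.0736,-0.0584,0.005,0],[0.0736,-0.0584,0.02,0]],
])

```text
time: 12.42
tcp_pos: [0.4267, 0.3985, 0.268]
eef_rot: [-2.257, -2.185, -0.005]
force: [0.1, 0.5, -2.0]
opening: 0.0294
grasp_force: 40.0
```

Request:
play_rows([
  [[0,0,0.02,0],[0,0,0.04,0],[0,0,0.055,0],[0,0,0.065,0],[0,0,0.07,0]],
])

```text
time: 12.83
tcp_pos: [0.4275, 0.396, 0.1944]
eef_rot: [2.261, 2.181, -0.004]
force: [-0.2, -0.5, -3.0]
opening: 0.0292
grasp_force: 40.0
```

Request:
play_rows([
  [[0,0,0.0015,0],[0,0,0.003,0],[0,0,0.003,0]],
])

```text
time: 13.08
tcp_pos: [0.4278, 0.3967, 0.1939]
eef_rot: [2.26, 2.182, 0.002]
force: [0.3, 0.1, -1.1]
opening: 0.0294
grasp_force: 40.0
```

Request:
play_rows([
  [[0,0,0.0005,0],[0,0,0.001,0],[0,0,0.001,0]],
])

```text
time: 13.33
tcp_pos: [0.4276, 0.3967, 0.1926]
eef_rot: [2.26, 2.182, 0.001]
force: [0.3, -0.4, -1.4]
opening: 0.0295
grasp_force: 40.0
```

Request:
play_rows([
  [[0,0,0.0005,0],[0,0,0.001,0],[0,0,0.001,0]],
])

```text
time: 13.58
tcp_pos: [0.4275, 0.3967, 0.1918]
eef_rot: [2.26, 2.182, 0.001]
force: [-1.5, -1.4, 4.4]
opening: 0.0295
grasp_force: 40.6
```

Request:
play_rows([
  [[0,0,0.0003,0],[0,0,0.0006,0],[0,0,0.0006,0]],
])

```text
time: 13.83
tcp_pos: [0.4275, 0.3967, 0.1918]
eef_rot: [-2.26, -2.182, -0.002]
force: [-4.1, -3.1, 8.5]
opening: 0.0295
grasp_force: 41.4
```

Request:
play_rows([
  [[0,0,-0.001,0],[0,0,-0.001,0],[0,0,-0.001,0]],
])

```text
time: 14.08
tcp_pos: [0.4275, 0.3967, 0.1918]
eef_rot: [2.26, 2.182, 0.001]
force: [-0.9, -0.7, 3.2]
opening: 0.0292
grasp_force: 40.6
```

Request:
play_rows([
  [[0,0,0,0],[0,0,0,0],[0,0,0,0],[0,0,0,0],[0,0,0,0]],
], claw=0.3)

```text
time: 14.5
tcp_pos: [0.4275, 0.3966, 0.1915]
eef_rot: [2.26, 2.182, -0.0]
force: [-0.7, -0.5, -0.2]
opening: 0.0556
grasp_force: 0.0
```

Request:
play_rows([
  [[0,0,-0.008,0],[0,0,-0.025,0],[0,0,-0.05,0],[0,0,-0.08,0],[0,0,-0.11,0]],
])

```text
time: 14.92
tcp_pos: [0.4273, 0.3964, 0.3031]
eef_rot: [-2.26, -2.182, 0.001]
force: [1.1, 1.1, 0.5]
opening: 0.0555
grasp_force: 0.0
```

Run:
```python
from h import *
st();p,d=imaging.read_camera('top')
cv2.imwrite('pics/t2.png',cv2.resize(p[60:260,40:240,::-1],(600,600),interpolation=cv2.INTER_CUBIC))
```

```text
t 14.92 tcp [0.4273 0.3964 0.3031] yaw_y -2.02 F [1.1 1.1 0.5] open 0.0555 g 0.0 q [0.75 0.15 0.05 1.47 0.   2.35]
```

Request:
play_rows([
  [[-0.02,0.0015,0,0],[-0.058,0.0043,0,0],[-0.098,0.0073,0,0],[-0.138,0.0103,0,0],[-0.178,0.0133,0,0]],
], claw=1)

```text
time: 15.38
tcp_pos: [0.4341, 0.2168, 0.302]
eef_rot: [2.259, 2.183, 0.001]
force: [0.7, -0.1, 0.4]
opening: 0.0856
grasp_force: 0.0
```

Request:
play_rows([
  [[-0.04,0.003,0,0],[-0.08,0.006,0,0],[-0.12,0.009,0,0],[-0.16,0.012,0,0],[-0.2,0.015,0,0]],
])

```text
time: 15.8
tcp_pos: [0.4419, 0.0161, 0.3023]
eef_rot: [2.259, 2.182, 0.002]
force: [1.2, 1.3, -0.1]
opening: 0.0858
grasp_force: 0.0
```

Request:
play_rows([
  [[-0.04,0.003,0,0],[-0.08,0.006,0,0],[-0.12,0.009,0,0],[-0.15,0.011,0,0],[-0.1746,0.0129,0,0]],
])

```text
time: 16.22
tcp_pos: [0.4487, -0.1595, 0.3022]
eef_rot: [2.261, 2.179, 0.0]
force: [0.8, 0.5, -0.1]
opening: 0.0852
grasp_force: 0.0
```

Request:
play_rows([
  [[0,0,0,0],[0,0,0,0],[0,0,0,0]],
])

```text
time: 16.47
tcp_pos: [0.4491, -0.1568, 0.3018]
eef_rot: [-2.261, -2.181, -0.0]
force: [0.1, 0.1, -0.3]
opening: 0.0853
grasp_force: 0.0
```

Run:
```python
from h import *
st();c=cam('wrist');p,d=imaging.read_camera('wrist');P=cloud(c,d)
m=(d>0)&(np.hypot(P[...,0]-.449,P[...,1]+.1566)<.03)&(abs(P[...,2]-.036)<.006)
print(m.sum(),P[m].mean(0).round(4),cv2.minEnclosingCircle((P[m][:,:2]*1e3).astype(np.float32)))
```

```text
t 16.47 tcp [ 0.4491 -0.1568  0.3018] yaw_y -2.05 F [ 0.1  0.1 -0.3] open 0.0853 g 0.0 q [-0.34 -0.1  -0.21  1.46  0.    1.27]
831 [ 0.4493 -0.1561  0.0363] ((449.26763916015625, -157.12252807617188), 14.242674827575684)
```

View pics/t2.png

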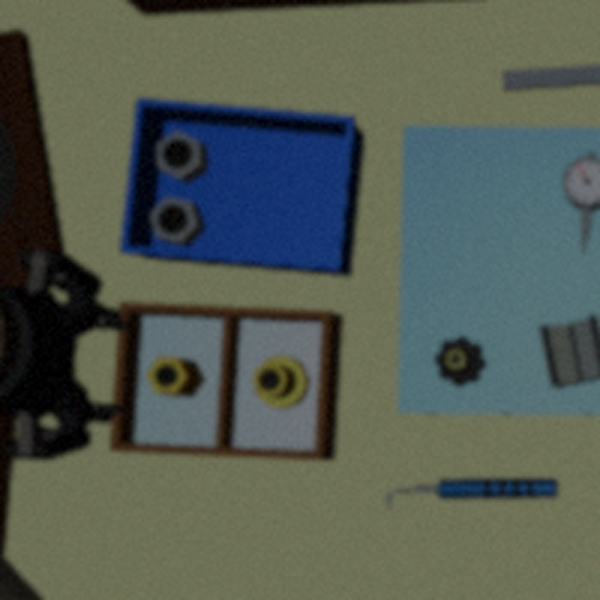

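The coupling at (172,377) and the bush at (275,380) each stand in their own bay. Next is the blank.

Request:
play_rows([
  [[0,0,0.015,0],[0,0,0.045,0],[0,0,0.075,0],[0,0,0.1,0],[0,0,0.108,0]],
])

```text
time: 16.93
tcp_pos: [0.4481, -0.1554, 0.1901]
eef_rot: [-2.255, -2.181, 0.003]
force: [-1.2, -0.6, -0.7]
opening: 0.0854
grasp_force: 0.0
```

Request:
play_rows([
  [[0,0,0.003,0],[0,0,0.003,0],[0,0,0.003,0]],
])

```text
time: 17.18
tcp_pos: [0.4498, -0.1569, 0.1922]
eef_rot: [2.258, 2.181, 0.001]
force: [0.2, 0.1, 1.0]
opening: 0.0854
grasp_force: 0.0
```

Request:
play_rows([
  [[0,0,0,0],[0,0,0,0],[0,0,0,0],[0,0,0,0],[0,0,0,0]],
], claw=-1, grip_force=40)

```text
time: 17.6
tcp_pos: [0.4492, -0.1571, 0.191]
eef_rot: [2.26, 2.181, 0.0]
force: [-1.3, 1.5, 6.7]
opening: 0.0265
grasp_force: 38.9
```

Request:
play_rows([
  [[0,0,0,0],[0,0,0,0],[0,0,0,0],[0,0,0,0]],
])

```text
time: 17.93
tcp_pos: [0.4492, -0.1571, 0.1911]
eef_rot: [2.26, 2.181, 0.0]
force: [-1.7, 0.2, 6.0]
opening: 0.0262
grasp_force: 39.1
```

Request:
play_rows([
  [[0,0,-0.01,0],[0,0,-0.03,0],[0,0,-0.06,0],[-0.006,0.004,-0.085,0],[-0.02,0.012,-0.1,0]],
])

```text
time: 18.35
tcp_pos: [0.4604, -0.1769, 0.2939]
eef_rot: [2.258, 2.182, 0.002]
force: [1.7, 0.1, -1.6]
opening: 0.0264
grasp_force: 39.8
```

Request:
play_rows([
  [[-0.025,0.015,0,0],[-0.051,0.031,0,0],[-0.077,0.047,0,0],[-0.103,0.063,0,0],[-0.129,0.079,0,0]],
])

```text
time: 18.77
tcp_pos: [0.5353, -0.3105, 0.2906]
eef_rot: [-2.26, -2.182, 0.0]
force: [0.6, 0.1, -1.6]
opening: 0.0267
grasp_force: 39.8
```

Request:
play_rows([
  [[-0.025,0.015,0,0],[-0.046,0.028,0,0],[-0.062,0.037,0,0],[-0.0714,0.0426,0.005,0],[-0.0714,0.0426,0.02,0]],
])

```text
time: 19.18
tcp_pos: [0.5758, -0.3842, 0.2718]
eef_rot: [2.26, 2.178, 0.001]
force: [1.7, -0.4, -2.4]
opening: 0.0264
grasp_force: 40.0
```

Request:
play_rows([
  [[0,0,0.02,0],[0,0,0.04,0],[0,0,0.057,0],[0,0,0.068,0],[0,0,0.073,0]],
])

```text
time: 19.6
tcp_pos: [0.5744, -0.3818, 0.1954]
eef_rot: [-2.258, -2.18, 0.001]
force: [-0.2, -0.4, -2.3]
opening: 0.0263
grasp_force: 40.0
```

Request:
play_rows([
  [[0,0,0.0015,0],[0,0,0.003,0],[0,0,0.004,0],[0,0,0.004,0]],
])

```text
time: 19.93
tcp_pos: [0.5751, -0.3821, 0.1946]
eef_rot: [2.259, 2.181, 0.0]
force: [-0.2, 0.2, -3.3]
opening: 0.0264
grasp_force: 40.0
```

Request:
play_rows([
  [[0,0,0.0007,0],[0,0,0.0015,0],[0,0,0.0015,0]],
])

```text
time: 20.18
tcp_pos: [0.5749, -0.3821, 0.1923]
eef_rot: [2.26, 2.182, 0.0]
force: [-0.3, 0.2, -2.3]
opening: 0.026
grasp_force: 40.0
```

Request:
play_rows([
  [[0,0,0.0005,0],[0,0,0.001,0],[0,0,0.001,0]],
])

```text
time: 20.43
tcp_pos: [0.5749, -0.382, 0.1922]
eef_rot: [2.26, 2.181, 0.0]
force: [-2.7, 2.8, 5.2]
opening: 0.0262
grasp_force: 40.7
```

Request:
play_rows([
  [[0,0,0.0003,0],[0,0,0.0006,0],[0,0,0.0006,0]],
])

```text
time: 20.68
tcp_pos: [0.5748, -0.382, 0.1922]
eef_rot: [2.259, 2.181, 0.0]
force: [-3.4, 3.3, 8.0]
opening: 0.0263
grasp_force: 41.0
```

Request:
play_rows([
  [[0,0,-0.001,0],[0,0,-0.001,0],[0,0,-0.001,0]],
])

```text
time: 20.93
tcp_pos: [0.575, -0.3821, 0.1922]
eef_rot: [2.26, 2.181, 0.0]
force: [-2.7, 0.8, 5.7]
opening: 0.0263
grasp_force: 40.5
```

Request:
play_rows([
  [[0,0,0,0],[0,0,0,0],[0,0,0,0],[0,0,0,0],[0,0,0,0]],
], claw=0.3)

```text
time: 21.35
tcp_pos: [0.5749, -0.382, 0.1913]
eef_rot: [-2.26, -2.182, 0.0]
force: [-0.2, -0.2, -0.0]
opening: 0.0556
grasp_force: 0.0
```

Request:
play_rows([
  [[0,0,-0.008,0],[0,0,-0.025,0],[0,0,-0.05,0],[0,0,-0.08,0],[0,0,-0.11,0]],
])

```text
time: 21.77
tcp_pos: [0.5746, -0.3819, 0.3029]
eef_rot: [-2.26, -2.181, 0.0]
force: [0.2, 0.2, 0.7]
opening: 0.0554
grasp_force: 0.0
```

Request:
play_rows([
  [[0.02,0,0,0],[0.055,0.001,0,0],[0.095,0.0015,0,0],[0.135,0.002,0,0],[0.17,0.0025,0,0]],
], claw=1)

```text
time: 22.18
tcp_pos: [0.5831, -0.2102, 0.3023]
eef_rot: [2.26, 2.181, 0.001]
force: [-0.3, 0.8, -0.6]
opening: 0.0854
grasp_force: 0.0
```

Request:
play_rows([
  [[0.03,0.0008,0,0],[0.041,0.0008,0,0],[0.041,0.0008,0,0],[0.041,0.0008,0,0]],
])

```text
time: 22.52
tcp_pos: [0.5858, -0.1712, 0.3021]
eef_rot: [2.258, 2.183, 0.0]
force: [0.5, -0.5, -0.2]
opening: 0.0858
grasp_force: 0.0
```

Run:
```python
from h import *
hexa('w4',(.5855,-.1713),.022,.036)
```

```text
t 22.52 tcp [ 0.5858 -0.1712  0.3021] yaw_y -1.96 F [ 0.5 -0.5 -0.2] open 0.0858 g 0.0 q [-0.28  0.22  0.12  1.48 -0.    1.32]
1341 [ 0.5861 -0.1704  0.0225]
centre [ 0.5861 -0.1714] flat normal yaw mod 60 9.1 w min/max 0.0363 0.0406
```

View pics/w4.png

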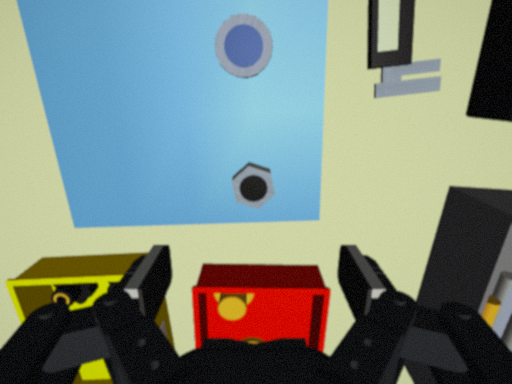

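The nut is at (254,185), with flat normals at +9° to world, so I turn −11° and grasp.

Request:
play_rows([
  [[0,0,0.015,-5.5],[0,0,0.045,-11],[0,0,0.075,-11],[0,0,0.105,-11],[0,0,0.118,-11]],
])

```text
time: 22.98
tcp_pos: [0.5843, -0.1726, 0.1793]
eef_rot: [-2.04, -2.383, 0.004]
force: [-0.8, 0.4, 0.0]
opening: 0.0857
grasp_force: 0.0
```

Request:
play_rows([
  [[0,0,0.003,0],[0,0,0.005,0],[0,0,0.005,0],[0,0,0.005,0]],
])

```text
time: 23.32
tcp_pos: [0.5863, -0.1718, 0.1805]
eef_rot: [2.04, 2.386, 0.002]
force: [0.7, -1.0, 0.6]
opening: 0.0853
grasp_force: 0.0
```

Request:
play_rows([
  [[0,0,0,0],[0,0,0,0],[0,0,0,0],[0,0,0,0],[0,0,0,0]],
], claw=-1, grip_force=40)

```text
time: 23.73
tcp_pos: [0.5858, -0.1712, 0.1791]
eef_rot: [2.04, 2.388, 0.0]
force: [-0.4, 0.3, 4.3]
opening: 0.035
grasp_force: 41.4
```

Request:
play_rows([
  [[0,0,0,0],[0,0,0,0],[0,0,0,0],[0,0,0,0]],
])

```text
time: 24.07
tcp_pos: [0.5858, -0.1713, 0.1791]
eef_rot: [2.04, 2.388, 0.001]
force: [-0.2, 0.5, 5.1]
opening: 0.0354
grasp_force: 41.4
```

Run:
```python
from h import *
s,R=st()
th=np.radians(-4.3); tgt=np.array([.5883,.3413])+np.array([[np.cos(th),-np.sin(th)],[np.sin(th),np.cos(th)]])@[-.005,-.030]
print(tgt, R.T@np.r_[tgt-np.array(s['tcp_pos'])[:2],0])
```

```text
t 24.07 tcp [ 0.5858 -0.1713  0.1791] yaw_y 8.98 F [-0.2  0.5  5.1] open 0.0354 g 41.4 q [-0.28  0.26 -0.07  1.25  0.    1.13]
[0.58106471 0.31175934] [ 4.77857916e-01  7.07298708e-02 -8.82096963e-05]
```

Request:
play_rows([
  [[0,0,-0.01,0],[0,0,-0.03,0],[0,0,-0.06,0],[0.006,0.001,-0.085,0],[0.02,0.003,-0.1,0]],
])

```text
time: 24.48
tcp_pos: [0.5856, -0.152, 0.2817]
eef_rot: [2.041, 2.385, 0.001]
force: [1.4, -0.1, -1.4]
opening: 0.0347
grasp_force: 40.8
```

Request:
play_rows([
  [[0.03,0.0044,0,0],[0.067,0.0099,0,0],[0.104,0.0154,0,0],[0.141,0.0209,0,0],[0.178,0.0263,0,0]],
])

```text
time: 24.9
tcp_pos: [0.5833, 0.0304, 0.2789]
eef_rot: [-2.041, -2.388, 0.0]
force: [1.5, -0.4, -0.8]
opening: 0.0347
grasp_force: 40.8
```

Request:
play_rows([
  [[0.037,0.0055,0,0],[0.074,0.011,0,0],[0.111,0.0164,0,0],[0.148,0.0219,0,0],[0.185,0.0274,0,0]],
])

```text
time: 25.32
tcp_pos: [0.5814, 0.2177, 0.2788]
eef_rot: [-2.041, -2.388, 0.0]
force: [1.1, 0.1, -0.7]
opening: 0.035
grasp_force: 40.8
```

Request:
play_rows([
  [[0.034,0.005,0,0],[0.064,0.0095,0,0],[0.085,0.0126,0,0],[0.095,0.014,0.005,0],[0.095,0.014,0.02,0]],
])

```text
time: 25.73
tcp_pos: [0.5809, 0.3143, 0.2601]
eef_rot: [2.037, 2.39, 0.005]
force: [0.7, -0.3, -0.8]
opening: 0.035
grasp_force: 40.8
```

Request:
play_rows([
  [[0,0,0.02,0],[0,0,0.04,0],[0,0,0.057,0],[0,0,0.068,0],[0,0,0.073,0]],
])

```text
time: 26.15
tcp_pos: [0.5805, 0.3112, 0.1834]
eef_rot: [-2.041, -2.387, 0.005]
force: [-0.6, -0.5, -1.9]
opening: 0.0349
grasp_force: 40.7
```

Request:
play_rows([
  [[0,0,0.0015,0],[0,0,0.003,0],[0,0,0.004,0],[0,0,0.004,0]],
])

```text
time: 26.48
tcp_pos: [0.5812, 0.312, 0.1824]
eef_rot: [2.041, 2.388, 0.002]
force: [0.2, -0.1, -1.7]
opening: 0.0354
grasp_force: 40.7
```

Request:
play_rows([
  [[0,0,0.0007,0],[0,0,0.0015,0],[0,0,0.0015,0]],
])

```text
time: 26.73
tcp_pos: [0.5809, 0.3119, 0.1802]
eef_rot: [2.041, 2.388, 0.001]
force: [-0.2, -0.1, -1.6]
opening: 0.0351
grasp_force: 40.7
```

Request:
play_rows([
  [[0,0,0.0005,0],[0,0,0.001,0],[0,0,0.001,0]],
])

```text
time: 26.98
tcp_pos: [0.5809, 0.3119, 0.1802]
eef_rot: [2.041, 2.388, 0.001]
force: [-2.4, -2.1, 5.6]
opening: 0.035
grasp_force: 41.6
```

Request:
play_rows([
  [[0,0,0.0003,0],[0,0,0.0006,0],[0,0,0.0006,0]],
])

```text
time: 27.23
tcp_pos: [0.5809, 0.3119, 0.1801]
eef_rot: [2.04, 2.388, 0.002]
force: [-4.7, -2.5, 10.4]
opening: 0.0348
grasp_force: 42.0
```

Request:
play_rows([
  [[0,0,-0.001,0],[0,0,-0.001,0],[0,0,-0.001,0]],
])

```text
time: 27.48
tcp_pos: [0.581, 0.312, 0.1801]
eef_rot: [2.04, 2.388, 0.001]
force: [-2.5, -1.2, 6.4]
opening: 0.0348
grasp_force: 41.5
```

Request:
play_rows([
  [[0,0,0,0],[0,0,0,0],[0,0,0,0],[0,0,0,0],[0,0,0,0]],
], claw=0.4)

```text
time: 27.9
tcp_pos: [0.5809, 0.3119, 0.1791]
eef_rot: [-2.041, -2.388, 0.0]
force: [-0.2, 0.4, -0.5]
opening: 0.0599
grasp_force: 0.0
```

Request:
play_rows([
  [[0,0,-0.008,0],[0,0,-0.028,0],[0,0,-0.06,0],[0,0,-0.095,0],[0,0,-0.125,0]],
])

```text
time: 28.32
tcp_pos: [0.5807, 0.3118, 0.3071]
eef_rot: [2.041, 2.388, 0.001]
force: [0.6, -0.4, 0.4]
opening: 0.0598
grasp_force: 0.0
```

Request:
play_rows([
  [[-0.012,-0.014,0,0],[-0.034,-0.042,0,0],[-0.058,-0.071,0,0],[-0.082,-0.1,0,0],[-0.105,-0.128,0,0]],
], claw=1)

```text
time: 28.73
tcp_pos: [0.4694, 0.1871, 0.3048]
eef_rot: [2.04, 2.389, 0.001]
force: [-0.0, -0.1, 0.5]
opening: 0.0854
grasp_force: 0.0
```

Request:
play_rows([
  [[-0.018,-0.022,0,0],[-0.0243,-0.0294,0,0],[-0.0243,-0.0294,0,0],[-0.0243,-0.0294,0,0]],
])

```text
time: 29.07
tcp_pos: [0.4459, 0.1597, 0.3052]
eef_rot: [2.041, 2.387, 0.003]
force: [0.6, 0.8, 0.1]
opening: 0.0855
grasp_force: 0.0
```

Run:
```python
from h import *
s,R=st();c=cam('wrist');p,d=imaging.read_camera('wrist');P=cloud(c,d)
m=(d>0)&(np.hypot(P[...,0]-.4456,P[...,1]-.16)<.03)&(abs(P[...,2]-.0345)<.005)
ce=cv2.minEnclosingCircle((P[m][:,:2]*1e3).astype(np.float32))
print(m.sum(),P[m].mean(0).round(4),ce, (R.T@np.r_[np.array(ce[0])/1e3-np.array(s['tcp_pos'])[:2],0]).round(4))
cv2.imwrite('pics/w5.png',p[:,:,::-1])
```

```text
t 29.07 tcp [0.4459 0.1597 0.3052] yaw_y 8.94 F [0.6 0.8 0.1] open 0.0855 g 0.0 q [ 0.34 -0.11 -0.21  1.47  0.    1.76]
487 [0.4455 0.1615 0.0346] ((445.59674072265625, 160.7948760986328), 10.903752326965332) [ 0.0011 -0.0002  0.    ]
```

View pics/w5.png

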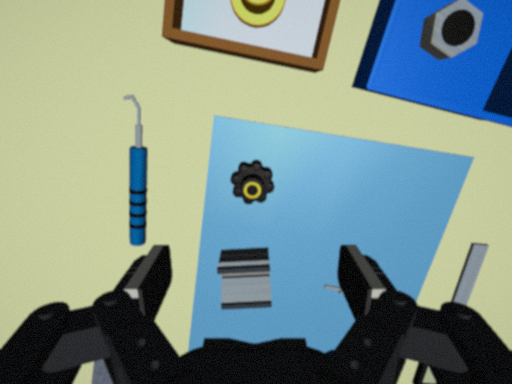

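The knob is at (252,183) with the brass insert on top, and the nut lies flat in the blue box at (460,28). I grip the boss lightly.

Request:
play_rows([
  [[0.001,0,0.015,0],[0.001,0,0.045,0],[0.001,0,0.075,0],[0.001,0,0.1,0],[0.001,0,0.107,0]],
])

```text
time: 29.53
tcp_pos: [0.4449, 0.1611, 0.1932]
eef_rot: [-2.038, -2.387, 0.008]
force: [-0.0, 0.6, -0.7]
opening: 0.0856
grasp_force: 0.0
```

Request:
play_rows([
  [[0,0,0.002,0],[0,0,0.004,0],[0,0,0.004,0],[0,0,0.004,0]],
])

```text
time: 29.87
tcp_pos: [0.4461, 0.161, 0.1949]
eef_rot: [2.04, 2.388, 0.003]
force: [0.4, -0.0, 1.0]
opening: 0.0854
grasp_force: 0.0
```

Request:
play_rows([
  [[0,0,0,0],[0,0,0,0],[0,0,0,0],[0,0,0,0],[0,0,0,0]],
], claw=-1, grip_force=25)

```text
time: 30.28
tcp_pos: [0.4455, 0.1606, 0.1936]
eef_rot: [2.041, 2.388, 0.0]
force: [-1.0, 0.3, -0.1]
opening: 0.0257
grasp_force: 0.0
```

Request:
play_rows([
  [[0,0,0,0],[0,0,0,0],[0,0,0,0],[0,0,0,0],[0,0,0,0]],
])

```text
time: 30.7
tcp_pos: [0.4455, 0.1606, 0.1936]
eef_rot: [2.041, 2.388, 0.0]
force: [-1.7, -1.1, 5.4]
opening: 0.0209
grasp_force: 24.6
```

Run:
```python
from h import *
s,R=st()
tgt=np.array([.4224,-.3352])+[-.003,-.035]
print(tgt, R.T@np.r_[tgt-np.array(s['tcp_pos'])[:2],0])
```

```text
t 30.7 tcp [0.4455 0.1606 0.1936] yaw_y 8.98 F [-1.7 -1.1  5.4] open 0.0209 g 24.6 q [ 0.35 -0.07 -0.39  1.25 -0.    1.76]
[ 0.4194 -0.3702] [-5.20237037e-01 -1.08549517e-01 -2.87154772e-05]
```

Request:
play_rows([
  [[0,0,-0.01,0],[0,0,-0.03,0],[0,0,-0.06,0],[-0.006,-0.0013,-0.085,0],[-0.02,-0.0042,-0.1,0]],
])

```text
time: 31.12
tcp_pos: [0.4446, 0.1409, 0.2965]
eef_rot: [2.038, 2.389, 0.004]
force: [-0.2, -0.8, -1.1]
opening: 0.0204
grasp_force: 24.6
```

Request:
play_rows([
  [[-0.03,-0.0063,0,0],[-0.067,-0.014,0,0],[-0.104,-0.0217,0,0],[-0.141,-0.0294,0,0],[-0.178,-0.0371,0,0]],
])

```text
time: 31.53
tcp_pos: [0.435, -0.0429, 0.294]
eef_rot: [2.04, 2.389, 0.001]
force: [1.4, -0.7, -0.7]
opening: 0.0211
grasp_force: 24.6
```

Request:
play_rows([
  [[-0.037,-0.0077,0,0],[-0.074,-0.0154,0,0],[-0.111,-0.0232,0,0],[-0.148,-0.0309,0,0],[-0.185,-0.0386,0,0]],
])

```text
time: 31.95
tcp_pos: [0.4257, -0.2321, 0.2939]
eef_rot: [2.041, 2.388, 0.0]
force: [0.6, -0.1, 0.1]
opening: 0.0211
grasp_force: 24.6
```

Request:
play_rows([
  [[-0.037,-0.0077,0,0],[-0.074,-0.0154,0,0],[-0.107,-0.0223,0,0],[-0.128,-0.0267,0,0],[-0.137,-0.0286,0.01,0]],
])

```text
time: 32.37
tcp_pos: [0.4191, -0.3729, 0.2848]
eef_rot: [2.042, 2.384, -0.001]
force: [1.1, 0.2, 0.6]
opening: 0.0204
grasp_force: 24.6
```

Request:
play_rows([
  [[0,0,0.02,0],[0,0,0.045,0],[0,0,0.065,0],[0,0,0.078,0],[0,0,0.083,0]],
])

```text
time: 32.78
tcp_pos: [0.419, -0.369, 0.1979]
eef_rot: [-2.038, -2.386, -0.0]
force: [-1.0, 0.3, -0.7]
opening: 0.0205
grasp_force: 24.6
```

Request:
play_rows([
  [[0,0,0.0015,0],[0,0,0.003,0],[0,0,0.004,0],[0,0,0.004,0]],
])

```text
time: 33.12
tcp_pos: [0.4197, -0.3701, 0.1974]
eef_rot: [2.04, 2.387, 0.0]
force: [-0.0, -0.7, -1.7]
opening: 0.0209
grasp_force: 24.6
```

Request:
play_rows([
  [[0,0,0.0007,0],[0,0,0.0015,0],[0,0,0.0015,0]],
])

```text
time: 33.37
tcp_pos: [0.4195, -0.37, 0.1951]
eef_rot: [2.041, 2.388, 0.0]
force: [1.0, -1.2, -0.9]
opening: 0.0209
grasp_force: 24.6
```

Request:
play_rows([
  [[0,0,0.0005,0],[0,0,0.001,0],[0,0,0.001,0]],
])

```text
time: 33.62
tcp_pos: [0.4194, -0.37, 0.1946]
eef_rot: [2.04, 2.388, -0.0]
force: [-0.6, 1.8, 6.2]
opening: 0.0209
grasp_force: 25.1
```

Request:
play_rows([
  [[0,0,0.0003,0],[0,0,0.0006,0],[0,0,0.0006,0]],
])

```text
time: 33.87
tcp_pos: [0.4194, -0.37, 0.1946]
eef_rot: [2.04, 2.388, -0.0]
force: [-3.2, 2.4, 10.2]
opening: 0.0206
grasp_force: 25.5
```

Request:
play_rows([
  [[0,0,-0.001,0],[0,0,-0.001,0],[0,0,-0.001,0]],
])

```text
time: 34.12
tcp_pos: [0.4195, -0.3701, 0.1947]
eef_rot: [2.04, 2.388, -0.0]
force: [-0.4, 0.3, 4.7]
opening: 0.0209
grasp_force: 25.0
```

Request:
play_rows([
  [[0,0,0,0],[0,0,0,0],[0,0,0,0],[0,0,0,0],[0,0,0,0]],
], claw=0.2)

```text
time: 34.53
tcp_pos: [0.4194, -0.3699, 0.1941]
eef_rot: [-2.041, -2.388, 0.0]
force: [0.9, -0.4, -1.0]
opening: 0.0512
grasp_force: 0.0
```

Request:
play_rows([
  [[0,0,-0.008,0],[0,0,-0.028,0],[0,0,-0.06,0],[0,0,-0.095,0],[0,0,-0.125,0]],
])

```text
time: 34.95
tcp_pos: [0.4192, -0.3698, 0.3219]
eef_rot: [2.04, 2.388, -0.0]
force: [0.2, -0.4, 0.6]
opening: 0.0514
grasp_force: 0.0
```

Request:
play_rows([
  [[0.03,-0.02,0,0],[0.05,-0.04,0,0],[0.08,-0.06,0,0],[0.11,-0.08,0,0],[0.13,-0.1,0,0]],
])

```text
time: 35.37
tcp_pos: [0.299, -0.2554, 0.3197]
eef_rot: [2.04, 2.389, 0.0]
force: [1.0, -0.9, -0.1]
opening: 0.0511
grasp_force: 0.0
```

Request:
play_rows([
  [[0,0,0,0],[0,0,0,0],[0,0,0,0]],
])

```text
time: 35.62
tcp_pos: [0.3005, -0.2573, 0.32]
eef_rot: [2.04, 2.387, 0.0]
force: [0.7, -0.7, 0.5]
opening: 0.0509
grasp_force: 0.0
```

Run:
```python
from h import *
st();c=cam('top');p,d=imaging.read_camera('top');P=cloud(c,d)
cv2.imwrite('pics/t3.png',cv2.resize(p[:,:,::-1],(768,576),interpolation=cv2.INTER_CUBIC))
for n,xy,h in [('bush',(.4247,.3124),.041),('coupling',(.4275,.3967),.043),('blank',(.575,-.382),.037),('nut',(.581,.312),.023),('knob',(.4194,-.37),.0355)]:
    m=(d>0)&(np.hypot(P[...,0]-xy[0],P[...,1]-xy[1])<.03)&(abs(P[...,2]-h)<.006)
    print(n,m.sum(),P[m].mean(0).round(4) if m.any() else None)
```

```text
t 35.62 tcp [ 0.3005 -0.2573  0.32  ] yaw_y 8.98 F [ 0.7 -0.7  0.5] open 0.0509 g 0.0 q [-0.71 -0.3  -0.34  1.53  0.    0.71]
bush 100 [0.4263 0.3116 0.0393]
coupling 135 [0.4286 0.3944 0.0425]
blank 103 [ 0.5762 -0.3812  0.0364]
nut 182 [0.582  0.3105 0.0225]
knob 63 [ 0.4213 -0.3687  0.0347]
```

View pics/t3.png

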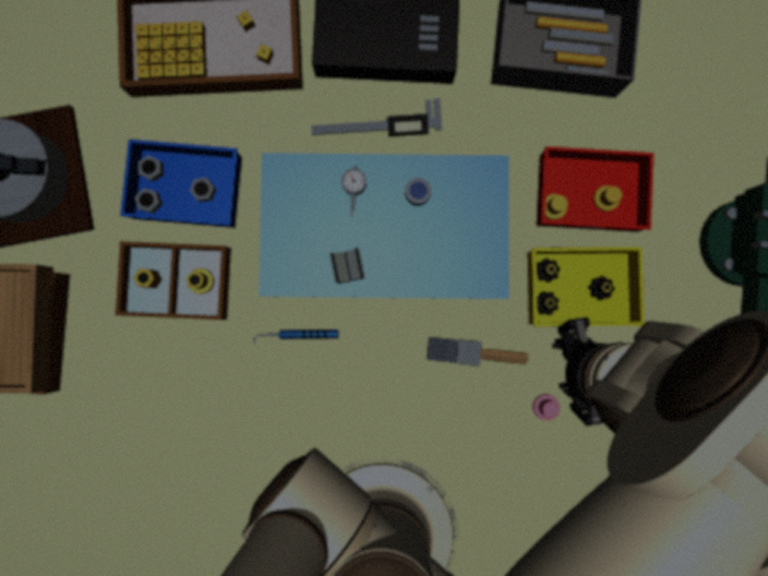

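All five stand upright in their places: coupling (147,278) and bush (200,281) in the tray, nut (203,188), blank (608,197) and knob (600,288). The gauge has not moved, and the arm touches nothing.

```bash
python3 -c "
from cell import sign_off
print(sign_off())"
```

```text
the job is handed in; nothing more can be done
None
```

All five pieces are in their places, upright and in the order asked, the gauge has not moved, and the job was handed in at about 36 s on the robot clock; the sign-off call returned no verdict.

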